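# Clamp a tube block on a shaker whose sprung bar needs a prop

## Task

Clamp the tube block on the shaker: push the wedge nose first under the sprung hold-down bar, in the lane without the stop, and let go so that the wedge holds the bar up; carry the block level and slide it under the propped bar, fin towards the front, until it has pushed the sprung pad of the stop fully in. Then draw the wedge out so that the bar comes down on the block, and stand the wedge upright on the bench clear of the shaker. Do not shove the other things on the bench about.

Things in the scene. Friction and masses are not known exactly. Their poses are not given: they have to be found in the camera images.
- shaker: Low white bench shaker, fixed. Origin: centre of its underside, on the bench; x points from its front (robot's side) to its back, y left, z up. Flat grey platform 270 (x) by 250 mm (y), top 65 mm above the bench. Lanes along x: left, centre y = +40 mm, has the stop, for the block; right, centre y = -55 mm, is free, for the wedge. Hinge cheeks at x = 110, y = +-111 mm reach 105 mm above the bench.
- bail (a joint): Opening angle (rad) of the sprung U-frame: 0 closed, about 0.12 on the block, 0.20 on the wedge's flat top. Its steel bar, 10 mm thick, lies along the shaker's y at x = -10 mm, y = -95 to 95 mm, underside 8 mm above the platform when closed, pressed down with 4 to 5 N. Side arms at y = +-100 mm run back to hinges at x = 110 mm, 92 mm above the bench.
- pad (a joint): How far the stop's sprung pad is pushed in, m: 0 free, 0.010 fully in, against a hard stop; takes under 1 N, and the block's weight alone then keeps it in. Pad 50 mm wide, 2 to 17 mm above the platform, at y = +40 mm of the shaker, moves along its x. The stop is adjustable: the free pad's face lies anywhere from x = 47 to 67 mm of the shaker, to be felt or seen.
- block_grip (a point): Tube block: slab 150 (x) x 64 (y) x 22 mm high, 0.28 to 0.5 kg: white plastic with black wells, and a heavy metal end (60 mm) with an upright fin, 12 mm thick (y), 36 mm long (x), top 60 mm above the slab's underside. This point: mid thickness and length of the fin, 44 mm above the underside; the slab reaches from x = -22 mm to x = +128 mm of it (the end that goes in first). z up.
- wedge_grip (a point): White plastic wedge, 151 mm long (x), 36 wide (y), 0.16 kg. This point: mid thickness and length of its upright fin (12 mm thick in y, 36 long in x, top 60 mm up), 44 mm above the underside. Along x from it: -20 to 20 mm foot 16 high under the fin; 20 to 60 mm flat top 32 high; 60 to 131 mm ramp down to a nose 4 high. Point 40 mm in front of the bar: bar rests mid flat.
- amber: Bystander: amber bottle 72 mm across, 160 mm high, back left. Origin: centre of its underside.
- jar: Bystander: white jar 64 mm across, 85 mm high, back right. Origin: centre of its underside.
- mortar: Bystander: white ceramic bowl 96 mm across, 60 mm high, left. Origin: centre of its underside.
- beaker: Bystander: glass beaker 66 mm across, 80 mm high, left. Origin: centre of its underside.
- tuberack: Bystander: yellow rack with capped tubes, 110 x 70 mm, 92 mm high, right. Origin: centre of its underside.
Mind the look-alikes: they are no part of the job. Leave any turquoise look-alike of the part that bears block_grip alone.

How it is judged:
By the outcome, as a careful person would: the job done as asked, in the order asked, and still so for the second after the job is handed in, with the robot touching nothing.
It also fails if it takes over 70 s, if anything falls off the work surface, if the arm or the gripper's body presses on something with over 40 N, if the wrist force passes 120 N, or if a joint passes its speed limit or range.

## Robot

A 6-joint arm with a two-finger parallel gripper is mounted at the origin on the work surface. World frame = base frame: x ahead of the robot, y to its left, z up, the work surface at z = 0. Lengths are in m, angles in rad, forces in N, time in s.
With the tool pointing down it reaches from about 0.35 to 0.85 m from the base axis. Payload 8.1 kg.
Tool frame: the origin (TCP) lies at the very end of the fingers, on their centre line; the grasp point (between the pads) lies robot.hold_point_z behind it (robot.hold_point_z is the distance from the TCP to the grasp point, in m); z points along the fingers, y is the direction in which the jaws open and shut (so a half turn about z gives the same grasp; the last joint's range is limited). The gripper opens to 93 mm and grips with 3 to 60 N. Pads are 15 mm wide; open, the fingers measure 128 mm over their backs; the gripper's body (75 mm by 188 mm) begins 65 mm behind the grasp point.
Start: joints at [1.202, 0.13, 1.488, -0, 1.523, -0.085], TCP at [0.168, 0.576, 0.219] pointing down, gripper open.
Joint ranges: [-2.96, 2.96], [-0.89, 2.26], [0.02, 2.5], [-1.34, 4.48], [0, 2.73], [-2.66, 2.66]. Speed limits (rad/s): [2.39, 2.39, 2.79, 3.14, 3.14, 3.14].

## Interface

Orientations are given as a rotation vector (axis times angle).
In Python, from plant import robot, cams gives the robot as it stands. The module is installed in compiled form; this text tells all that it offers.
- The arm moves only by the tool step_arm, never from a script. Its argument "deltas" is a list of rows, each an object with "offset": the shift along the tool's x, y, z in cm, a list of three; "roll": the turn about the tool's z in rad. In form: [{"offset": [x, y, z], "roll": roll}, ...]. A call has 1 to 12 rows; each row shifts and turns the commanded pose from where the row before left it, along the tool's axes as they then stand; what a row does not reach is not made up. A row lasts 1/8 s, in which the tool goes at most 62.5 mm and 10.7 degrees, less where a joint would pass 70% of its speed; a pose out of reach is approached as far as the arm can. A call with a gripper value outside its range is refused whole. "fingers" is the finger opening in cm, from 0 to 9.3, set as the call begins (left out, the last holds). The fingers move at their own pace and stop on an object; "grip_force" is the grip in N (left out, the last holds). Time passes only in rows, so rows that do not move let the fingers close. It gives the time, the measured TCP pose, the force and the opening at its end, in the units of the state.
- robot.read_state(): the state, without advancing time (a new reading comes with each control period).
- cams.read_camera(name): name is "scene" or "top" or "wrist"; returns a dict with "pixels" (400x640x3 uint8, red, green, blue), "fx", "fy", "cx", "cy" (pixels), "extrinsics" (4x4, takes a point from world to camera coordinates). Camera axes: x right, y down, z forward; pixel columns grow to the right and rows downward; lengths in m; the calibration is good to about 2 mm. The wrist camera is an equidistant fisheye: a pixel r from the principal point sees the ray r / f radians off the axis. A picture is of the moment at which its call begins. There is no depth.
- robot.close_job(): hands the job in, once; it reports no verdict.
Trained networks look in a picture, given as the dict that the camera call returned (one of the last four; its "shot" number tells which), for a name from the list of things; names that differ only in an ending like _2 or _b are one class to them, and where a whole thing is asked for, a point or a joint stands for the part that bears it (a point fixed in the world has none). Each returns a list of dicts, best first, with "score" (0 to 1); they miss things now and then, are a little off and sometimes report something else, mostly with a low value. They report only what shows in the picture. A call takes as long as a camera call. They do not tell look-alikes from the thing itself.
- cams.boxes_of(picture, thing): "xy" ([column, row] in pixels, amid what is visible of it).
- cams.silhouettes(picture, thing): "mask" (400x640 bool, what is visible of it) and "xy" ([column, row] in pixels, amid what is visible of it).
- cams.pinpoint(picture, thing): "xy" ([column, row] in pixels: a listed point, or the origin of a listed thing).
The state is a dict: "t": time; "q": joint angles; "dq": joint speeds; "joint_torque": joint torques, N m; "tool_pos": TCP position; "orientation": TCP orientation; "force": force on the tool from outside, world axes, zero at the start; "wrist_torque": the same for the moment, N m; "opening": finger opening in m.
Only numpy, scipy, OpenCV 4.12 (cv2) and the standard library are available. Lean on these libraries where they do the work, as an engineer would, in place of code of your own. Each camera call takes 0.05 s, during which the arm holds its last target. There are 200 camera calls.

## Working session

There is one attempt and no reset: what is moved stays moved. The work goes in short steps, Python scripts to look and compute and a tool call to move; the robot and the scene stay as the last step left them, time stands still between calls to the robot, and variables do not carry over. Pictures are saved under pics/ and viewed, about 8 in all and at most 12, crops included, and the job is handed in when it is done.

Besides the shell and the picture viewer there is one more tool, called after "Call:" by a JSON object that holds its "name" and its "arguments", one argument or row to a line. step_arm: Moves the arm, as the interface text tells. Its arguments: {"type":"object","properties":{"deltas":{"type":"array"},"fingers":{"type":"number"},"grip_force":{"type":"number"}},"required":["deltas"]}

```bash
mkdir -p pics
cat > h.py <<'E'
import numpy as np, cv2
from plant import robot, cams
def shot(n): return cams.read_camera(n)
def save(p,name): cv2.imwrite('pics/'+name,p['pixels'][:,:,::-1])
def ray(p,xy):
    E=np.array(p['extrinsics']);R=E[:3,:3];t=E[:3,3];u=(xy[0]-p['cx'])/p['fx'];v=(xy[1]-p['cy'])/p['fy']
    if p.get('fish'):
        r=np.hypot(u,v);d=np.array([u/r*np.sin(r),v/r*np.sin(r),np.cos(r)]) if r>1e-9 else np.array([0,0,1.])
    else: d=np.array([u,v,1.])
    d=R.T@d;return -R.T@t,d/np.linalg.norm(d)
def atz(p,xy,z):
    c,d=ray(p,xy);return c+d*(z-c[2])/d[2]
def tri(obs):
    A=0;b=0
    for p,xy in obs:
        c,d=ray(p,xy);M=np.eye(3)-np.outer(d,d);A=A+M;b=b+M@c
    x=np.linalg.solve(A,b);return x,[np.linalg.norm(np.cross(x-ray(p,q)[0],ray(p,q)[1])) for p,q in obs]
def proj(p,X):
    E=np.array(p['extrinsics']);c=E[:3,:3]@np.array(X)+E[:3,3]
    if p.get('fish'):
        r=np.hypot(c[0],c[1]);th=np.arctan2(r,c[2]);return np.array([p['cx']+p['fx']*th*c[0]/r,p['cy']+p['fy']*th*c[1]/r])
    return np.array([p['cx']+p['fx']*c[0]/c[2],p['cy']+p['fy']*c[1]/c[2]])
E
python3 - <<'E'
from h import *
np.set_printoptions(precision=4,suppress=True)
s=robot.read_state();print({k:np.round(v,3) for k,v in s.items()},robot.hold_point_z)
P={n:shot(n) for n in ['scene','top','wrist']};P['wrist']['fish']=True
ims=[]
for n,p in P.items():
    save(p,n+'0.png');print(n,p['fx'],p['cx'],p['cy'],ray(p,(320,200)))
for th in ['shaker','bail','pad','block_grip','wedge_grip','amber','jar','mortar','beaker','tuberack']:
    for n,p in P.items():
        print(th,n,[(round(d['score'],2),np.round(d['xy']),atz(p,d['xy'],.044 if 'grip' in th else .0)[:2]) for d in cams.pinpoint(p,th)[:4]])
E
```

```text
{'t': np.float64(0.0), 'q': array([ 1.202,  0.131,  1.489, -0.   ,  1.523, -0.085]), 'dq': array([ 0.001, -0.001, -0.   , -0.   ,  0.001, -0.001]), 'joint_torque': array([ -0.001, -55.982, -49.177,   0.077,   0.035,  -0.   ]), 'tool_pos': array([0.168, 0.575, 0.218]), 'orientation': array([-0.444, -3.11 ,  0.003]), 'force': array([-0.978,  0.118, -0.245]), 'wrist_torque': array([-0.025, -0.011,  0.002]), 'opening': np.float64(0.093)} 0.0188
scene 363.04470743698556 319.61480329926206 202.29540781616615 (array([ 1.364 , -0.3123,  0.6686]), array([-0.773 ,  0.3169, -0.5497]))
top 379.0420296717128 322.4430065149481 196.59159755812016 (array([0.4609, 0.0151, 1.3611]), array([ 0.0731, -0.013 , -0.9972]))
wrist 309.70691628693146 317.53482661091886 202.55811170366096 (array([0.0931, 0.5988, 0.3836]), array([ 0.2652, -0.0714, -0.9615]))
shaker scene [(0.67, array([314., 240.]), array([ 0.6113, -0.0236]))]
shaker top [(0.62, array([330., 184.]), array([ 0.6189, -0.0378]))]
shaker wrist []Traceback (most recent call last):
  File "<stdin>", line 10, in <module>
ValueError: it knows: amber, beaker, block_grip, jar, mortar, shaker, tuberack, wedge_grip
```

Run:
```python
from h import *
np.set_printoptions(precision=4,suppress=True)
P={n:shot(n) for n in ['scene','top','wrist']};P['wrist']['fish']=True
for th in ['shaker','block_grip','wedge_grip','amber','jar','mortar','beaker','tuberack']:
    for n,p in P.items():
        print(th,n,[(round(d['score'],2),np.round(d['xy']),atz(p,d['xy'],.044 if 'grip' in th else .0)[:2]) for d in cams.pinpoint(p,th)[:4]])
im=P['top']['pixels'][:,:,::-1]
cv2.imwrite('pics/top1.png',cv2.resize(im[60:340,130:530],(800,560),interpolation=cv2.INTER_CUBIC))
```

```text
shaker scene [(0.74, array([312., 242.]), array([ 0.6153, -0.0313]))]
shaker top [(0.62, array([329., 183.]), array([ 0.6239, -0.0351]))]
shaker wrist []
block_grip scene [(0.89, array([389., 177.]), array([0.4437, 0.3244])), (0.68, array([401., 165.]), array([0.3845, 0.4094])), (0.64, array([402., 261.]), array([0.8199, 0.132 ]))]
block_grip top [(0.79, array([202., 249.]), array([0.3796, 0.3988])), (0.73, array([228., 234.]), array([0.4331, 0.311 ])), (0.6, array([282., 128.]), array([0.8109, 0.1368])), (0.35, array([232., 159.]), array([0.6947, 0.3085]))]
block_grip wrist [(0.85, array([248., 348.]), array([0.3768, 0.4078])), (0.59, array([216., 379.]), array([0.4388, 0.3199]))]
wedge_grip scene [(0.95, array([213., 218.]), array([ 0.4531, -0.2772]))]
wedge_grip top [(0.58, array([401., 234.]), array([ 0.445 , -0.2855]))]
wedge_grip wrist []
amber scene [(0.68, array([437., 236.]), array([0.7332, 0.314 ])), (0.33, array([135., 272.]), array([ 0.5509, -0.4969]))]
amber top [(0.91, array([233., 160.]), array([0.6986, 0.3141]))]
amber wrist []
jar scene [(0.71, array([222., 297.]), array([ 0.7209, -0.3047]))]
jar top [(0.66, array([402., 156.]), array([ 0.7307, -0.3   ]))]
jar wrist []
mortar scene [(0.66, array([454., 205.]), array([0.62  , 0.4686]))]
mortar top [(0.9, array([188., 182.]), array([0.613 , 0.4738]))]
mortar wrist []
beaker scene [(0.56, array([436., 182.]), array([0.4792, 0.5023]))]
beaker top [(0.6, array([182., 214.]), array([0.4979, 0.4873]))]
beaker wrist []
tuberack scene [(0.63, array([311., 240.]), array([ 0.6082, -0.031 ])), (0.6, array([135., 276.]), array([ 0.5671, -0.498 ]))]
tuberack top [(0.71, array([454., 206.]), array([ 0.5502, -0.4874]))]
tuberack wrist [(0.71, array([ 40., 389.]), array([ 0.5552, -0.471 ]))]
```

View pics/scene0.png

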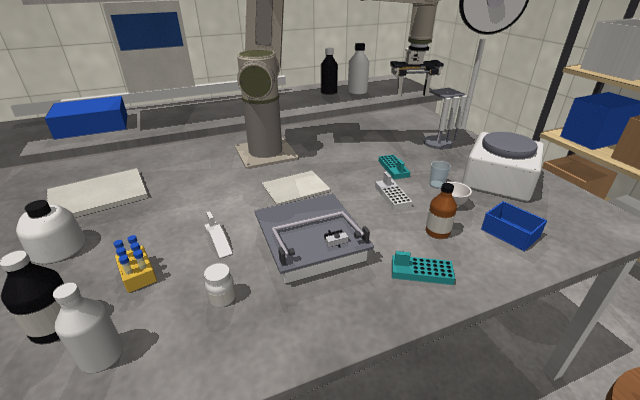

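View pics/top1.png

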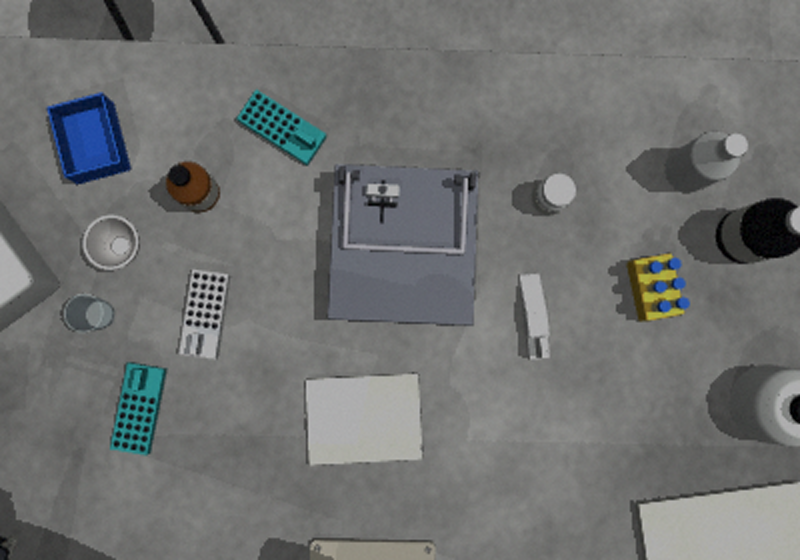

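The real block is the white one (fin at front, crop (197,345)). The wedge is at crop (535,320), nose to the back. The shaker is at crop (400,245), with the stop in the left lane. I'll move over the scene and look with the wrist camera.

Call:
{"name": "step_arm", "arguments": {
  "deltas": [
    {"offset":[0,0,-1],"roll":-0.142},
    {"offset":[0,0,-1],"roll":-0.142},
    {"offset":[-3.6,-4.7,-0.5],"roll":0},
    {"offset":[-3.6,-4.7,-0.5],"roll":0},
    {"offset":[-3.6,-4.7,-0.5],"roll":0},
    {"offset":[-3.6,-4.7,-0.5],"roll":0},
    {"offset":[-3.6,-4.7,-0.5],"roll":0},
    {"offset":[-3.6,-4.7,-0.5],"roll":0},
    {"offset":[-3.6,-4.7,-0.5],"roll":0},
    {"offset":[0,0,0],"roll":0}
  ]
}}

```text
t: 2.9
tool_pos: [0.4223, 0.2439, 0.2742]
orientation: [0.009, 3.14, -0.001]
force: [0.0, 0.1, -0.4]
opening: 0.093
```

Run:
```python
from h import *
import pickle
p=shot('wrist');p['fish']=True;save(p,'w1.png');pickle.dump(p,open('w1.pkl','wb'))
print(robot.read_state()['tool_pos'],robot.read_state()['orientation'],ray(p,(320,200)))
for th in ['shaker','block_grip','wedge_grip']:
    print(th,[(round(d['score'],2),np.round(d['xy'],1),atz(p,d['xy'],.044 if 'grip' in th else 0)) for d in cams.pinpoint(p,th)])
```

```text
[0.42103331 0.24568499 0.27388034] [6.25190937e-03 3.14124204e+00 5.07725788e-04] (array([0.34416213, 0.24545769, 0.43999795]), array([ 0.27591067,  0.00521419, -0.96116914]))
shaker [(0.71, array([ 36.6, 197.7]), array([ 4.60779523e-01, -3.39723779e-01, -5.55111512e-17])), (0.7, array([162.6, 279.4]), array([ 6.17751873e-01, -3.66644443e-02,  5.55111512e-17]))]
block_grip [(0.84, array([259.1, 379. ]), array([0.80730114, 0.13231095, 0.044     ])), (0.74, array([438.3, 144.8]), array([0.38130809, 0.40699045, 0.044     ])), (0.71, array([370.4, 188. ]), array([0.4415673 , 0.31465561, 0.044     ]))]
wedge_grip [(0.71, array([ 39.4, 200.4]), array([ 0.45444812, -0.27337256,  0.044     ]))]
```

Call:
{"name": "step_arm", "arguments": {
  "deltas": [
    {"offset":[0,-5.6,-0.6],"roll":0},
    {"offset":[0,-5.6,-0.6],"roll":0},
    {"offset":[0,-5.6,-0.6],"roll":0},
    {"offset":[0,-5.6,-0.6],"roll":0},
    {"offset":[0,-5.6,-0.6],"roll":0},
    {"offset":[0,0,0],"roll":0},
    {"offset":[0,0,0],"roll":0}
  ]
}}

```text
t: 3.98
tool_pos: [0.4201, -0.0316, 0.3034]
orientation: [0.002, -3.141, -0.001]
force: [-0.0, 0.3, 0.4]
opening: 0.0928
```

Run:
```python
from h import *
import pickle
p=shot('wrist');p['fish']=True;save(p,'w2.png');pickle.dump(p,open('w2.pkl','wb'))
for n in ['scene','top']: pickle.dump(shot(n),open(n+'.pkl','wb'))
print(robot.read_state()['tool_pos'],robot.read_state()['orientation'],ray(p,(320,200)))
for th in ['shaker','block_grip','wedge_grip']:
    print(th,[(round(d['score'],2),np.round(d['xy'],1),atz(p,d['xy'],.044 if 'grip' in th else 0)) for d in cams.pinpoint(p,th)])
im=p['pixels'][:,:,::-1]; cv2.imwrite('pics/w2b.png',cv2.resize(im[:,:],(800,500),interpolation=cv2.INTER_CUBIC))
```

```text
[ 0.42010773 -0.03117012  0.30339712] [ 5.19986924e-03 -3.14121231e+00 -5.99417219e-04] (array([ 0.34221995, -0.03086321,  0.46940723]), array([ 0.27435868,  0.00818553, -0.96159259]))
shaker []
block_grip [(0.84, array([525.4, 189. ]), array([0.44334555, 0.31632495, 0.044     ])), (0.68, array([566.2, 152.3]), array([0.3746181 , 0.40678425, 0.044     ])), (0.68, array([402.8, 364.7]), array([0.80027814, 0.13771075, 0.044     ]))]
wedge_grip [(0.91, array([153.2, 190.3]), array([ 0.44776544, -0.28783662,  0.044     ]))]
```

View pics/w2b.png

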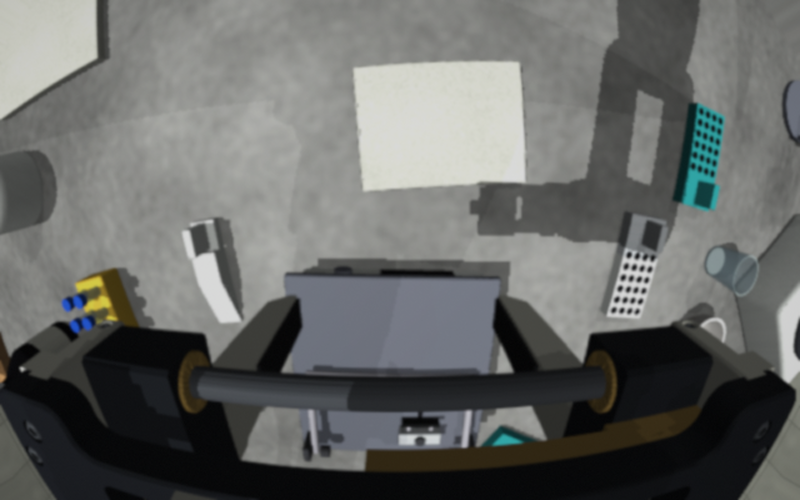

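The wrist picture shows the wedge fin at about (205,240) and nose at (228,320), the block fin at (648,232), and the platform's front edge from (285,275) to (500,280). Next I fit the poses with silhouette models over all views.

```bash
cat > fit.py <<'E'
from h import *
from scipy.optimize import minimize
def box(x0,x1,y0,y1,z0,z1): return np.array([[x,y,z] for x in(x0,x1) for y in(y0,y1) for z in(z0,z1)])
WEDGE=[box(-20,20,-18,18,-44,-28),box(-18,18,-6,6,-44,16),box(20,60,-18,18,-44,-12),
 np.array([[60,s,z] for s in(-18,18) for z in(-44,-12)]+[[131,s,z] for s in(-18,18) for z in(-44,-40)])]
BLOCK=[box(-22,128,-32,32,-44,-22),box(-18,18,-6,6,-44,16)]
SHAK=[box(-135,135,-125,125,60,65)]
def world(pts,q,z):
    c,s=np.cos(q[2]),np.sin(q[2]);p=pts/1000.
    return np.c_[q[0]+c*p[:,0]-s*p[:,1],q[1]+s*p[:,0]+c*p[:,1],z+p[:,2]]
def render(p,parts,q,z,S=4):
    m=np.zeros((400*S,640*S),np.uint8)
    for b in parts:
        uv=np.array([proj(p,X) for X in world(b,q,z)])
        h=cv2.convexHull(((uv+.5)*S).astype(np.float32)).astype(np.int32);cv2.fillConvexPoly(m,h,1)
    return cv2.resize(m.astype(np.float32),(640,400),interpolation=cv2.INTER_AREA)
def fit(obs,parts,q0,z):
    def c(v):
        q=np.array([v[0]/100,v[1]/100,v[2]/10]);return sum(np.abs(render(p,parts,q,z)-m).sum()/m.sum() for p,m in obs)
    v0=np.array([q0[0]*100,q0[1]*100,q0[2]*10])
    r=minimize(c,v0,method='Nelder-Mead',options=dict(initial_simplex=np.array([v0,v0+[1,0,0],v0+[0,1,0],v0+[0,0,1]]),maxiter=120,xatol=.02,fatol=1e-3))
    return np.array([r.x[0]/100,r.x[1]/100,r.x[2]/10]),r.fun/len(obs)
E
python3 - <<'E'
from fit import *
P={n:shot(n) for n in ['scene','top','wrist']};P['wrist']['fish']=True
Q={'wedge_grip':(WEDGE,(.447,-.282,.1),.044),'block_grip':(BLOCK,(.44,.315,-.1),.044)}
for th,(parts,q0,z) in Q.items():
    obs=[]
    for n,p in P.items():
        uv=proj(p,[q0[0]+.03,q0[1],z-.02])
        c=[d for d in cams.silhouettes(p,th) if np.hypot(*(np.array(d['xy'])-uv))<20]
        if c:
            obs.append((p,c[0]['mask'].astype(np.float32)));print(th,n,c[0]['mask'].sum(),fit(obs[-1:],parts,q0,z))
    print(th,'all',fit(obs,parts,q0,z))
    g=[(p,min(cams.pinpoint(p,th),key=lambda d:np.hypot(*(np.array(d['xy'])-proj(p,[q0[0],q0[1],z]))))['xy']) for p in P.values()]
    print('tri',tri(g))
# shaker: platform edges by gradient fit
q=np.array([.618,-.036,.0])
from scipy.optimize import least_squares
cor=np.array([[-135,125,65],[-135,-125,65],[135,-125,65],[135,125,65]],float)
def edges(n,p,E,q,rad):
    g=cv2.GaussianBlur(cv2.cvtColor(p['pixels'],cv2.COLOR_RGB2GRAY),(0,0),1).astype(np.float32);out=[]
    for a,b in E:
        for s in np.linspace(.06,.94,40):
            X=cor[a]*(1-s)+cor[b]*s;u=proj(p,world(X[None],q,0)[0]);u2=proj(p,world((X+(cor[b]-cor[a])*.01)[None],q,0)[0])
            t=(u2-u)/np.linalg.norm(u2-u);nn=np.array([-t[1],t[0]]);k=np.arange(-rad,rad+.01,.25)
            l=cv2.remap(g,(u[0]+k*nn[0]).astype(np.float32)[None],(u[1]+k*nn[1]).astype(np.float32)[None],cv2.INTER_LINEAR)[0]
            d=np.abs(np.gradient(l));i=d.argmax()
            if d[i]>2: out.append((p,X,u+k[i]*nn,nn))
    return out
for names in (['top'],['scene'],['wrist'],['top','scene']):
    x=q.copy()
    for rad in (6,4,3,2,2):
        O=[]
        for n in names: O+=edges(n,P[n],{'wrist':[(0,1)],'top':[(0,1),(1,2),(3,0)],'scene':[(0,1),(1,2),(3,0)]}[n],x,rad)
        f=lambda v:[float((proj(p,world(X[None],v,0)[0])-u)@nn) for p,X,u,nn in O]
        r=least_squares(f,x,loss='soft_l1',f_scale=.5);x=r.x
    print(names,x,len(O),np.median(np.abs(f(x))))
im=cv2.resize(P['top']['pixels'][:,:,::-1][130:230,270:430],None,fx=5,fy=5,interpolation=cv2.INTER_CUBIC)
for a in range(4):
    A=[((proj(P['top'],world(cor[i][None],x,0)[0])-[270,130]+.5)*5).astype(int).tolist() for i in (a,(a+1)%4)];cv2.line(im,A[0],A[1],(0,255,0),1)
for yy in (-95,95): cv2.circle(im,((proj(P['top'],world(np.array([[-10,yy,83.]]),x,0)[0])-[270,130]+.5)*5).astype(int).tolist(),4,(0,0,255),1)
for xx in (47,67): cv2.circle(im,((proj(P['top'],world(np.array([[xx,40,80.]]),x,0)[0])-[270,130]+.5)*5).astype(int).tolist(),3,(255,0,255),1)
cv2.imwrite('pics/fit.png',im)
E
```

```text
wedge_grip scene 635 (array([ 0.4521557 , -0.28502963,  0.12568242]), np.float64(0.08257874101400375))
wedge_grip top 464 (array([ 0.44914454, -0.28528758,  0.1183465 ]), np.float64(0.07704741507768631))
wedge_grip wrist 2264 (array([ 0.45192546, -0.28409942,  0.1141555 ]), np.float64(0.03878644108772278))
wedge_grip all (array([ 0.45181597, -0.28433124,  0.11108863]), np.float64(0.07416234910488129))
tri (array([ 0.44606877, -0.28869841,  0.03301436]), [np.float64(0.004311786713149695), np.float64(0.009215390647416595), np.float64(0.008282535990447629)])
block_grip scene 521 (array([ 0.28153323,  0.42194337, -0.13284972]), np.float64(0.15774951875209808))
block_grip top 856 (array([ 0.43989203,  0.31387639, -0.12433453]), np.float64(0.043297313153743744))
block_grip wrist 2909 (array([ 0.44350872,  0.31433057, -0.10554456]), np.float64(0.03882347792387009))
block_grip all (array([ 0.44103196,  0.31521339, -0.13096947]), np.float64(0.8322587013244629))
tri (array([0.44013213, 0.3165621 , 0.03256199]), [np.float64(0.005163219611105896), np.float64(0.008535220155662765), np.float64(0.0047086155141767535)])
['top'] [ 0.61955266 -0.01429644 -0.02281831] 96 0.36671777835183017
['scene'] [ 0.61069715 -0.04194491 -0.01570556] 113 0.4242295758317812
['wrist'] [0.37226019 0.48326404 3.47174927] 5 0.5943397883610236
['top', 'scene'] [ 0.61685815 -0.04215007 -0.02254979] 205 0.5545574227139654
```

View pics/fit.png

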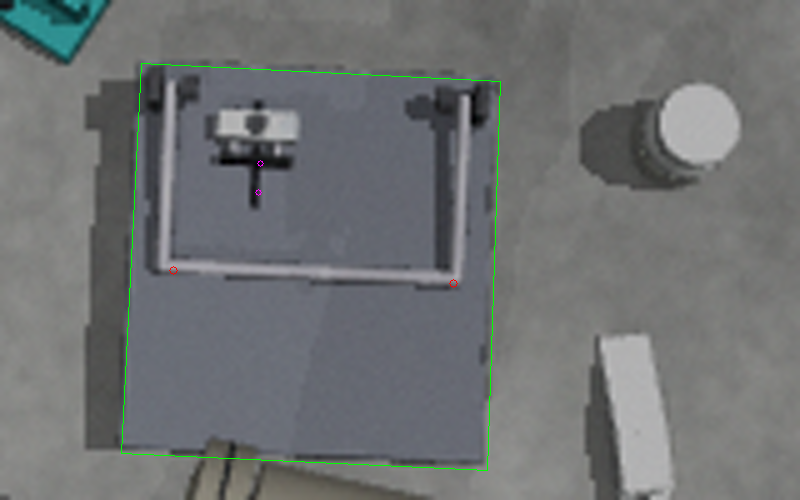

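The platform outline is off by about 1–2 mm at most, and the bar ends are at (162,267) and (460,280). I take the shaker as (0.619, -0.041, yaw -0.018) and the wedge as (0.4515, -0.2845, yaw 0.114). Next I approach the wedge.

Call:
{"name": "step_arm", "arguments": {
  "deltas": [
    {"offset":[-0.52,-4.22,3.05],"roll":0},
    {"offset":[-0.52,-4.22,3.05],"roll":0},
    {"offset":[-0.52,-4.22,3.05],"roll":0},
    {"offset":[-0.52,-4.22,3.05],"roll":0},
    {"offset":[-0.52,-4.22,3.05],"roll":0},
    {"offset":[-0.52,-4.22,3.05],"roll":0},
    {"offset":[0,0,0],"roll":-0.114},
    {"offset":[0,0,0],"roll":0},
    {"offset":[0,0,0],"roll":0}
  ],
  "fingers": 5,
  "grip_force": 50
}}

```text
t: 6.15
tool_pos: [0.4517, -0.2861, 0.1212]
orientation: [-0.176, 3.136, -0.001]
force: [0.3, 1.4, -0.7]
opening: 0.0498
```

Run:
```python
from fit import *
p=shot('wrist');p['fish']=True
s=robot.read_state();print(s['tool_pos'],s['orientation'],s['t'])
q0=(.4515,-.2845,.114)
for d in cams.silhouettes(p,'wedge_grip')[:2]: print(d['score'],d['xy'],fit([(p,d['mask'].astype(np.float32))],WEDGE,q0,.044))
save(p,'w3.png')
```

```text
[ 0.45183498 -0.28595416  0.12142392] [-1.77191780e-01  3.13557067e+00 -1.27749043e-03] 6.2
0.55 [320.8, 233.8] (array([ 0.45249803, -0.28382374,  0.10883778]), np.float64(0.11377349495887756))
```

View pics/w3.png

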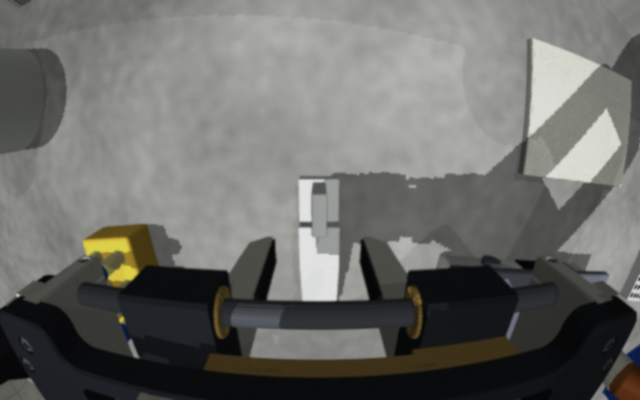

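The wedge fin at (319,210) is centred between the fingers, so I descend and grip.

Call:
{"name": "step_arm", "arguments": {
  "deltas": [
    {"offset":[0,0.15,3.2],"roll":0},
    {"offset":[0,0,3.2],"roll":0},
    {"offset":[0,0,2.2],"roll":0},
    {"offset":[0,0,1.0],"roll":0},
    {"offset":[0,0,0],"roll":0}
  ]
}}

```text
t: 6.88
tool_pos: [0.4511, -0.2843, 0.0247]
orientation: [0.179, -3.136, -0.0]
force: [0.2, 0.2, 0.9]
opening: 0.05
```

Call:
{"name": "step_arm", "arguments": {
  "deltas": [
    {"offset":[0,0,0],"roll":0},
    {"offset":[0,0,0],"roll":0},
    {"offset":[0,0,0],"roll":0},
    {"offset":[0,0,0],"roll":0},
    {"offset":[0,0,0],"roll":0}
  ],
  "fingers": 0,
  "grip_force": 50
}}

```text
t: 7.5
tool_pos: [0.4513, -0.2848, 0.0249]
orientation: [-0.179, 3.136, -0.0]
force: [0.5, 0.2, 2.0]
opening: 0.0117
```

Call:
{"name": "step_arm", "arguments": {
  "deltas": [
    {"offset":[0,0,-3.0],"roll":0},
    {"offset":[0,0,-4.0],"roll":0},
    {"offset":[0,0,-4.0],"roll":0.132},
    {"offset":[0.42,4.8,0],"roll":0},
    {"offset":[0.42,4.8,0],"roll":0},
    {"offset":[0.42,4.8,0],"roll":0},
    {"offset":[0.42,4.8,0],"roll":0},
    {"offset":[0,0,1.5],"roll":0},
    {"offset":[0,0,1.5],"roll":0},
    {"offset":[0,0,0.9],"roll":0},
    {"offset":[0,0,0],"roll":0},
    {"offset":[0,0,0],"roll":0}
  ]
}}

```text
t: 9.0
tool_pos: [0.438, -0.093, 0.0958]
orientation: [0.03, 3.141, -0.0]
force: [0.8, -0.5, -0.6]
opening: 0.0114
```

Run:
```python
from fit import *
p=shot('top');s=robot.read_state();print(s['tool_pos'],s['orientation'],s['t'],s['force'])
a=cv2.resize(p['pixels'][:,:,::-1][130:230,280:400],None,fx=4,fy=4,interpolation=cv2.INTER_CUBIC)
b=shot('scene');b=cv2.resize(b['pixels'][:,:,::-1][170:290,220:380],(533,400),interpolation=cv2.INTER_CUBIC)
c=np.zeros((400,800,3),np.uint8);c=np.hstack([cv2.resize(a,(400,333)),cv2.resize(b,(400,333))]);cv2.imwrite('pics/m1.png',c)
```

```text
[ 0.43814721 -0.09295719  0.09606331] [ 2.93275863e-02  3.14089695e+00 -3.35579552e-04] 9.05 [ 0.60265892 -0.72128429 -2.04929693]
```

View pics/m1.png

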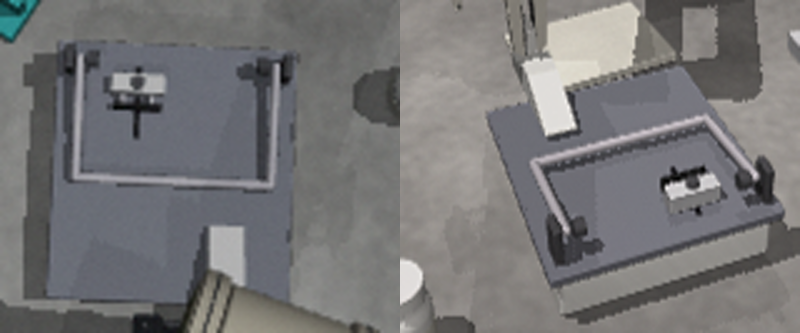

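The wedge is in the right lane: nose at (208–245, 227), bar at row 182. I lower it until it touches.

Call:
{"name": "step_arm", "arguments": {
  "deltas": [
    {"offset":[0,0,0.2],"roll":0},
    {"offset":[0,0,0.2],"roll":0},
    {"offset":[0,0,0.1],"roll":0},
    {"offset":[0,0,0],"roll":0},
    {"offset":[0,0,0],"roll":0}
  ]
}}

```text
t: 9.72
tool_pos: [0.4378, -0.0923, 0.0907]
orientation: [0.028, 3.141, -0.0]
force: [-0.1, -0.2, -2.2]
opening: 0.0119
```

Call:
{"name": "step_arm", "arguments": {
  "deltas": [
    {"offset":[0,0,0.1],"roll":0},
    {"offset":[0,0,0],"roll":0},
    {"offset":[0,0,0],"roll":0}
  ]
}}

```text
t: 10.1
tool_pos: [0.438, -0.0924, 0.0898]
orientation: [0.028, 3.141, -0.0]
force: [-0.2, -0.6, -0.5]
opening: 0.0121
```

Call:
{"name": "step_arm", "arguments": {
  "deltas": [
    {"offset":[-1,0,0],"roll":0},
    {"offset":[-1,0,0],"roll":0},
    {"offset":[-1,0,0],"roll":0},
    {"offset":[-1,0,0],"roll":0},
    {"offset":[-1,0,0],"roll":0},
    {"offset":[-1,0,0],"roll":0},
    {"offset":[0,0,0],"roll":0}
  ]
}}

```text
t: 10.98
tool_pos: [0.4976, -0.0935, 0.0898]
orientation: [-0.028, -3.139, 0.0]
force: [-8.3, -0.4, 9.9]
opening: 0.0113
```

Call:
{"name": "step_arm", "arguments": {
  "deltas": [
    {"offset":[-1,0,0],"roll":0},
    {"offset":[-1,0,0],"roll":0},
    {"offset":[-1,0,0],"roll":0},
    {"offset":[-1,0,0],"roll":0},
    {"offset":[-1,0,0],"roll":0},
    {"offset":[-1,0,0],"roll":0},
    {"offset":[-1,0,0],"roll":0},
    {"offset":[0,0,0],"roll":0},
    {"offset":[0,0,0],"roll":0}
  ]
}}

```text
t: 12.1
tool_pos: [0.5684, -0.0948, 0.0898]
orientation: [0.028, 3.141, -0.0]
force: [-3.4, -0.5, 5.0]
opening: 0.0115
```

Run:
```python
from fit import *
p=shot('top');s=robot.read_state();print(s['tool_pos'],s['orientation'],s['t'],s['force'],s['wrist_torque'])
a=cv2.resize(p['pixels'][:,:,::-1][130:230,280:400],None,fx=4,fy=4,interpolation=cv2.INTER_CUBIC)
b=shot('scene');b=cv2.resize(b['pixels'][:,:,::-1][170:290,220:380],(533,400),interpolation=cv2.INTER_CUBIC)
c=np.hstack([cv2.resize(a,(400,333)),cv2.resize(b,(400,333))]);cv2.imwrite('pics/m2.png',c)
```

```text
[ 0.56845411 -0.09481802  0.0898386 ] [ 2.79465516e-02  3.14105943e+00 -3.94386521e-04] 12.15 [-2.77578143 -0.76763131  5.33845455] [-0.04651436  0.5855941  -0.03225607]
```

View pics/m2.png

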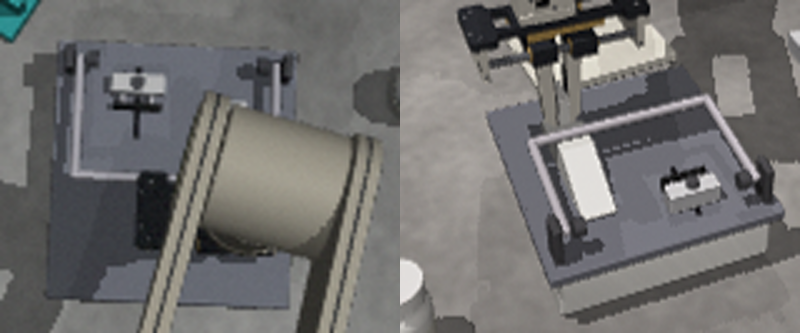

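The bar is up on the wedge's flat top, and the push force dropped from 8 N to 3 N. I release, rise and go to the block.

Call:
{"name": "step_arm", "arguments": {
  "deltas": [
    {"offset":[0,0,0],"roll":0},
    {"offset":[0,0,0],"roll":0},
    {"offset":[0,0,0],"roll":0},
    {"offset":[0,0,-2.0],"roll":0},
    {"offset":[0,0,-4.5],"roll":0},
    {"offset":[0,0,-4.5],"roll":0},
    {"offset":[1.67,5.09,0],"roll":0},
    {"offset":[1.67,5.09,0],"roll":0}
  ],
  "fingers": 4.5
}}

```text
t: 13.2
tool_pos: [0.5368, 0.0083, 0.2024]
orientation: [0.031, 3.138, -0.0]
force: [0.4, 0.0, -0.1]
opening: 0.0452
```

Call:
{"name": "step_arm", "arguments": {
  "deltas": [
    {"offset":[1.67,5.09,0],"roll":0},
    {"offset":[1.67,5.09,0],"roll":0},
    {"offset":[1.67,5.09,0],"roll":0},
    {"offset":[1.67,5.09,0],"roll":0},
    {"offset":[1.67,5.09,0],"roll":0},
    {"offset":[1.67,5.09,0],"roll":0},
    {"offset":[0,0,5],"roll":0.097},
    {"offset":[0,0,2],"roll":0},
    {"offset":[0,0,0],"roll":0}
  ],
  "fingers": 5
}}

```text
t: 14.32
tool_pos: [0.4406, 0.3137, 0.1287]
orientation: [-0.178, -3.134, 0.003]
force: [-1.1, 0.3, 0.6]
opening: 0.0502
```

Run:
```python
from fit import *
p=shot('wrist');p['fish']=True
s=robot.read_state();print(s['tool_pos'],s['orientation'],s['t'])
q0=(.442,.3145,-.115)
for d in cams.silhouettes(p,'block_grip')[:3]: print(d['score'],d['xy'],fit([(p,d['mask'].astype(np.float32))],BLOCK,q0,.044))
a=p['pixels'][:,:,::-1]
t=shot('top')
for d in cams.silhouettes(t,'wedge_grip')[:1]: print('wedge',d['score'],fit([(t,d['mask'].astype(np.float32))],WEDGE,(.5684,-.0948,-.018),.109))
x=cv2.resize(t['pixels'][:,:,::-1][130:230,280:400],(400,333),interpolation=cv2.INTER_CUBIC)
b=shot('scene');b=cv2.resize(b['pixels'][:,:,::-1][170:290,220:380],(400,300),interpolation=cv2.INTER_CUBIC)
c=np.zeros((583,800,3),np.uint8);c[:333,:400]=x;c[:300,400:]=b;c[333:,:400]=cv2.resize(a,(400,250));cv2.imwrite('pics/m3.png',c)
```

```text
[0.44170693 0.31418692 0.13028265] [-1.79257274e-01 -3.13609470e+00  5.60716963e-04] 14.375
0.87 [411.9, 74.0] (array([0.79088889, 0.13116667, 0.04055556]), np.float64(1.0))
0.6 [318.8, 233.1] (array([ 0.44210523,  0.31413348, -0.11120367]), np.float64(0.125201016664505))
wedge 0.86 (array([ 0.56633673, -0.09357891, -0.02566656]), np.float64(0.18246445059776306))
```

View pics/m3.png

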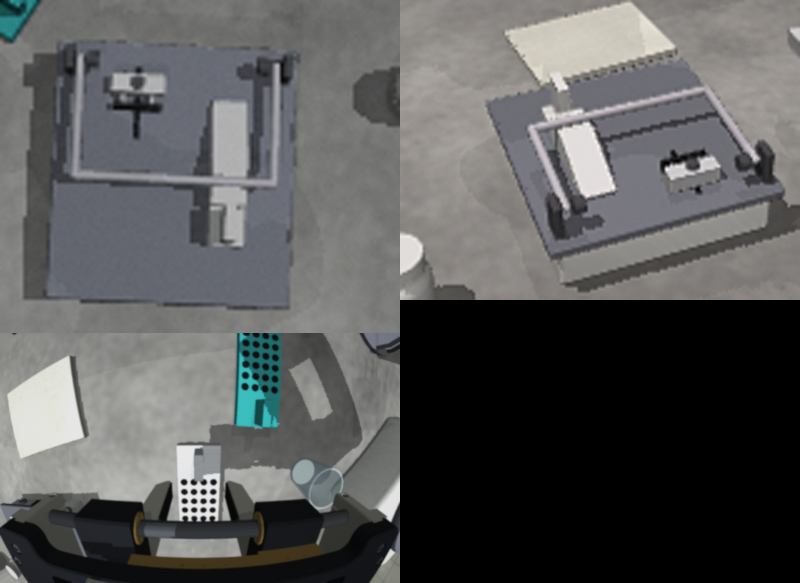

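The wedge holds the bar up on its own. The block is between the fingers, fin at (200,462). I descend and grip the fin.

Call:
{"name": "step_arm", "arguments": {
  "deltas": [
    {"offset":[0,0,3.5],"roll":0},
    {"offset":[0,0,3.5],"roll":0},
    {"offset":[0,0,2.4],"roll":0},
    {"offset":[0,0,1.0],"roll":0},
    {"offset":[0,0,0],"roll":0}
  ]
}}

```text
t: 15.2
tool_pos: [0.4417, 0.3148, 0.026]
orientation: [-0.18, -3.136, 0.0]
force: [-0.3, 0.7, 1.0]
opening: 0.05
```

Call:
{"name": "step_arm", "arguments": {
  "deltas": [
    {"offset":[0,0,0],"roll":0},
    {"offset":[0,0,0],"roll":0},
    {"offset":[0,0,0],"roll":0},
    {"offset":[0,0,0],"roll":0},
    {"offset":[0,0,0],"roll":0}
  ],
  "fingers": 0,
  "grip_force": 58
}}

```text
t: 15.82
tool_pos: [0.4415, 0.3147, 0.0258]
orientation: [0.18, 3.136, -0.0]
force: [-0.9, -1.7, 2.4]
opening: 0.0116
```

Call:
{"name": "step_arm", "arguments": {
  "deltas": [
    {"offset":[0,0,-1],"roll":0},
    {"offset":[0,0,-2],"roll":0},
    {"offset":[0,0,-3],"roll":0},
    {"offset":[0,0,-4],"roll":0},
    {"offset":[0,0,-2],"roll":0},
    {"offset":[0,0,0],"roll":0}
  ]
}}

```text
t: 16.58
tool_pos: [0.4424, 0.3154, 0.1471]
orientation: [0.18, 3.134, 0.003]
force: [0.1, 0.6, -5.9]
opening: 0.0116
```

Run:
```python
from fit import *
s=robot.read_state();print(s['tool_pos'],s['orientation'],s['t'],s['force'],s['wrist_torque'],s['opening'])
```

```text
[0.44238718 0.31541892 0.14710623] [1.80001693e-01 3.13387894e+00 2.73935784e-03] 16.575 [ 0.10915742  0.55087821 -5.90932004] [-0.00341626  0.08147532  0.00694818] 0.011619621799474985
```

Call:
{"name": "step_arm", "arguments": {
  "deltas": [
    {"offset":[0,0,0],"roll":-0.097},
    {"offset":[-0.19,-2.8,0],"roll":0},
    {"offset":[-0.19,-4.5,0],"roll":0},
    {"offset":[-0.19,-5,0],"roll":0},
    {"offset":[-0.19,-5,0],"roll":0},
    {"offset":[-0.19,-5,0],"roll":0},
    {"offset":[-0.19,-5,0],"roll":0},
    {"offset":[-0.16,-4,0],"roll":0},
    {"offset":[0,0,1.5],"roll":0},
    {"offset":[0,0,2.0],"roll":0},
    {"offset":[0,0,1.5],"roll":0},
    {"offset":[0,0,0],"roll":0}
  ]
}}

```text
t: 18.08
tool_pos: [0.4472, 0.0024, 0.0934]
orientation: [-0.027, -3.137, -0.001]
force: [1.1, -0.2, -3.9]
opening: 0.0119
```

Run:
```python
from fit import *
p=shot('top');s=robot.read_state();print(s['tool_pos'],s['orientation'],s['t'],s['force'],s['wrist_torque'])
a=p['pixels'][:,:,::-1][130:230,280:400]
b=shot('scene')['pixels'][:,:,::-1][170:290,220:380]
w=shot('wrist');w['fish']=True
c=np.zeros((583,800,3),np.uint8);c[:333,:400]=cv2.resize(a,(400,333),interpolation=2);c[:300,400:]=cv2.resize(b,(400,300),interpolation=2);c[333:,:400]=cv2.resize(w['pixels'][:,:,::-1],(400,250));cv2.imwrite('pics/m4.png',c)
```

```text
[0.44799472 0.00226775 0.09456757] [-2.67087215e-02 -3.13913221e+00 -5.59507900e-04] 18.125 [-0.69921067 -0.07485245 -4.94418198] [ 0.01805119  0.09800925 -0.02129575]
```

View pics/m4.png

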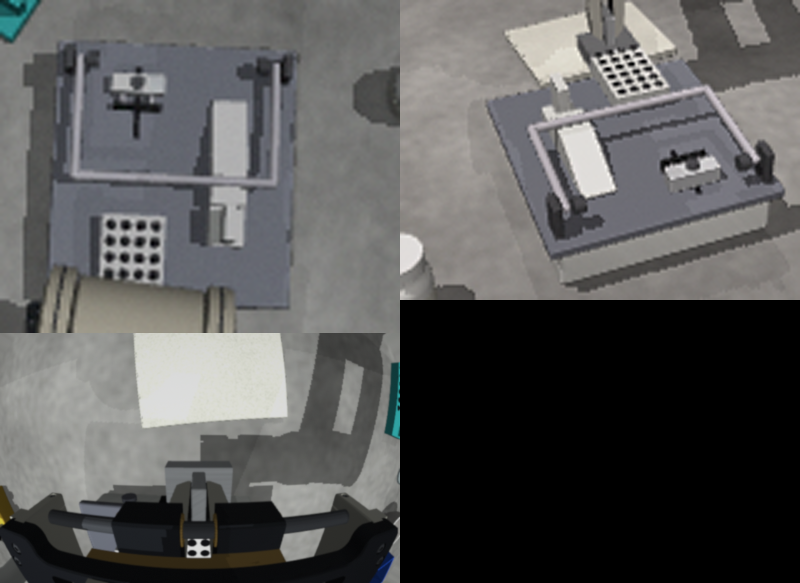

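The block's front edge is at (100–163, 216), in line with the stop at (137,100) and level. I lower it a little and slide it in.

Call:
{"name": "step_arm", "arguments": {
  "deltas": [
    {"offset":[0,0,0.2],"roll":0},
    {"offset":[0,0,0],"roll":0},
    {"offset":[0,0,0],"roll":0}
  ]
}}

```text
t: 18.6
tool_pos: [0.449, 0.0016, 0.0939]
orientation: [0.028, 3.141, -0.0]
force: [0.7, -0.2, -4.5]
opening: 0.0117
```

Call:
{"name": "step_arm", "arguments": {
  "deltas": [
    {"offset":[0,0,0.1],"roll":0},
    {"offset":[0,0,0],"roll":0},
    {"offset":[0,0,0],"roll":0}
  ]
}}

```text
t: 18.98
tool_pos: [0.4489, 0.0016, 0.0926]
orientation: [-0.028, -3.141, -0.0]
force: [-0.2, 0.3, -4.7]
opening: 0.0117
```

Call:
{"name": "step_arm", "arguments": {
  "deltas": [
    {"offset":[-1,0,0.05],"roll":0},
    {"offset":[-1,0,0],"roll":0},
    {"offset":[-1,0,0],"roll":0},
    {"offset":[-1,0,0],"roll":0},
    {"offset":[-1,0,0],"roll":0},
    {"offset":[-1,0,0],"roll":0},
    {"offset":[-1,0,0],"roll":0},
    {"offset":[-1,0,0],"roll":0},
    {"offset":[0,0,0],"roll":0},
    {"offset":[0,0,0],"roll":0}
  ]
}}

```text
t: 20.23
tool_pos: [0.5286, 0.0003, 0.092]
orientation: [-0.028, -3.141, -0.0]
force: [-0.2, -0.1, -4.9]
opening: 0.0115
```

Call:
{"name": "step_arm", "arguments": {
  "deltas": [
    {"offset":[0,0,0.05],"roll":0},
    {"offset":[-0.25,0,0],"roll":0},
    {"offset":[-0.25,0,0],"roll":0},
    {"offset":[-0.25,0,0],"roll":0},
    {"offset":[-0.25,0,0],"roll":0},
    {"offset":[0,0,0],"roll":0},
    {"offset":[0,0,0],"roll":0}
  ]
}}

```text
t: 21.1
tool_pos: [0.5388, 0.0, 0.0916]
orientation: [-0.028, -3.141, -0.0]
force: [1.2, -0.4, -5.3]
opening: 0.0116
```

Run:
```python
from fit import *
p=shot('top');s=robot.read_state();print(s['tool_pos'],s['orientation'],s['t'],s['force'],s['wrist_torque'])
a=p['pixels'][:,:,::-1][130:230,280:400]
b=shot('scene')['pixels'][:,:,::-1][170:290,230:390]
c=np.zeros((600,800,3),np.uint8);c=cv2.resize(b,(800,600),interpolation=2);cv2.imwrite('pics/m5.png',c)
```

```text
[5.38755055e-01 5.56444518e-05 9.15580222e-02] [-2.79116259e-02 -3.14124053e+00 -1.96696935e-05] 21.15 [ 0.77817489  0.19429864 -3.93665317] [0.00293026 0.08385436 0.00081614]
```

View pics/m5.png

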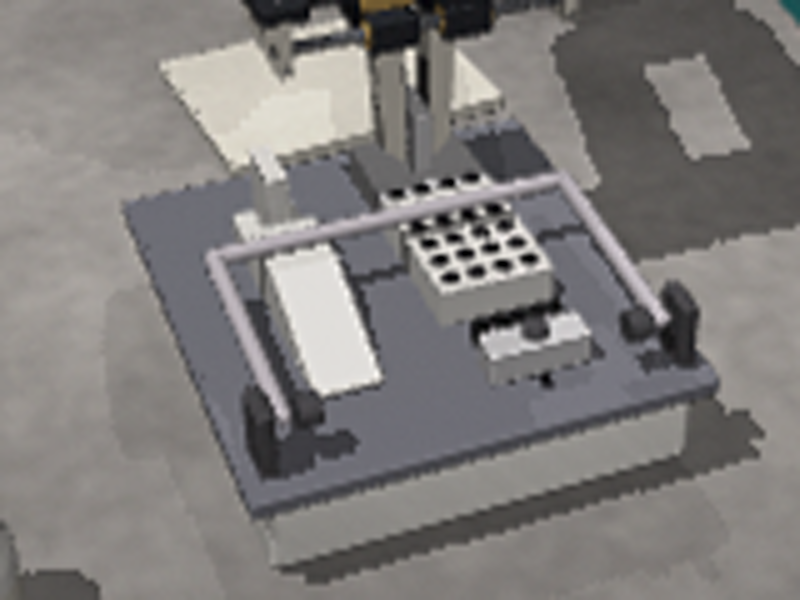

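The block is under the propped bar, front edge at (430–555, 300), pad right ahead at (470–560, 320). I advance in small steps and feel for the hard stop.

Call:
{"name": "step_arm", "arguments": {
  "deltas": [
    {"offset":[-0.25,0,0],"roll":0},
    {"offset":[-0.25,0,0],"roll":0},
    {"offset":[-0.25,0,0],"roll":0},
    {"offset":[-0.25,0,0],"roll":0},
    {"offset":[0,0,0],"roll":0},
    {"offset":[0,0,0],"roll":0}
  ]
}}

```text
t: 21.95
tool_pos: [0.5488, -0.0001, 0.0916]
orientation: [-0.028, -3.141, 0.0]
force: [0.4, -0.7, -4.9]
opening: 0.012
```

Call:
{"name": "step_arm", "arguments": {
  "deltas": [
    {"offset":[-0.2,0,0],"roll":0},
    {"offset":[-0.2,0,0],"roll":0},
    {"offset":[0,0,0],"roll":0},
    {"offset":[0,0,0],"roll":0}
  ]
}}

```text
t: 22.45
tool_pos: [0.5529, -0.0002, 0.0916]
orientation: [-0.028, -3.141, 0.0]
force: [0.8, -0.1, -4.1]
opening: 0.0112
```

Call:
{"name": "step_arm", "arguments": {
  "deltas": [
    {"offset":[-0.2,0,0],"roll":0},
    {"offset":[0,0,0],"roll":0},
    {"offset":[0,0,0],"roll":0}
  ]
}}

```text
t: 22.82
tool_pos: [0.5549, -0.0002, 0.0916]
orientation: [-0.028, -3.141, -0.0]
force: [-0.1, 0.5, -4.1]
opening: 0.0117
```

Call:
{"name": "step_arm", "arguments": {
  "deltas": [
    {"offset":[-0.2,0,0],"roll":0},
    {"offset":[-0.1,0,0],"roll":0},
    {"offset":[0,0,0],"roll":0},
    {"offset":[0,0,0],"roll":0}
  ]
}}

```text
t: 23.32
tool_pos: [0.5578, -0.0003, 0.0916]
orientation: [-0.028, -3.141, 0.0]
force: [-1.1, 0.1, -3.1]
opening: 0.0116
```

Call:
{"name": "step_arm", "arguments": {
  "deltas": [
    {"offset":[-0.15,0,0],"roll":0},
    {"offset":[-0.15,0,0],"roll":0},
    {"offset":[0,0,0],"roll":0},
    {"offset":[0,0,0],"roll":0}
  ]
}}

```text
t: 23.82
tool_pos: [0.5609, -0.0003, 0.0916]
orientation: [-0.028, -3.141, -0.0]
force: [0.0, -0.5, -5.2]
opening: 0.0118
```

Call:
{"name": "step_arm", "arguments": {
  "deltas": [
    {"offset":[-0.2,0,0],"roll":0},
    {"offset":[0,0,0],"roll":0},
    {"offset":[0,0,0],"roll":0}
  ]
}}

```text
t: 24.2
tool_pos: [0.5629, -0.0004, 0.0916]
orientation: [-0.028, -3.141, 0.0]
force: [0.3, 0.1, -4.4]
opening: 0.0115
```

Call:
{"name": "step_arm", "arguments": {
  "deltas": [
    {"offset":[-0.15,0,0],"roll":0},
    {"offset":[0,0,0],"roll":0},
    {"offset":[0,0,0],"roll":0}
  ]
}}

```text
t: 24.58
tool_pos: [0.5644, -0.0004, 0.0916]
orientation: [-0.028, -3.141, 0.0]
force: [-0.8, 0.3, -4.4]
opening: 0.0114
```

Call:
{"name": "step_arm", "arguments": {
  "deltas": [
    {"offset":[-0.15,0,0],"roll":0},
    {"offset":[0,0,0],"roll":0},
    {"offset":[0,0,0],"roll":0}
  ]
}}

```text
t: 24.95
tool_pos: [0.5659, -0.0004, 0.0916]
orientation: [-0.028, -3.141, 0.0]
force: [-1.9, -0.5, -4.2]
opening: 0.0115
```

Call:
{"name": "step_arm", "arguments": {
  "deltas": [
    {"offset":[-0.15,0,0],"roll":0},
    {"offset":[0,0,0],"roll":0},
    {"offset":[0,0,0],"roll":0}
  ]
}}

```text
t: 25.32
tool_pos: [0.5674, -0.0005, 0.0916]
orientation: [-0.028, -3.141, 0.0]
force: [-0.6, 0.4, -4.3]
opening: 0.0118
```

Call:
{"name": "step_arm", "arguments": {
  "deltas": [
    {"offset":[-0.15,0,0],"roll":0},
    {"offset":[0,0,0],"roll":0},
    {"offset":[0,0,0],"roll":0}
  ]
}}

```text
t: 25.7
tool_pos: [0.5682, -0.0005, 0.0915]
orientation: [-0.028, -3.14, -0.0]
force: [-5.0, 0.6, -1.1]
opening: 0.0117
```

Call:
{"name": "step_arm", "arguments": {
  "deltas": [
    {"offset":[-0.15,0,0],"roll":0},
    {"offset":[0,0,0],"roll":0},
    {"offset":[0,0,0],"roll":0}
  ]
}}

```text
t: 26.08
tool_pos: [0.5688, -0.0005, 0.0913]
orientation: [-0.028, -3.138, -0.0]
force: [-11.0, -1.4, 0.9]
opening: 0.0115
```

Run:
```python
from fit import *
F=[]
for i in range(4):
    b=shot('scene');F.append(robot.read_state()['force'])
s=robot.read_state();print(np.round(F,2),s['t'],s['wrist_torque'],s['tool_pos'])
t=shot('top')['pixels'][:,:,::-1][135:195,290:386]
c=np.vstack([cv2.resize(b['pixels'][:,:,::-1][190:260,280:373],(400,300),interpolation=2),cv2.resize(t,(400,250),interpolation=2)]);cv2.imwrite('pics/m6.png',c)
```

```text
[[-10.14   0.21   1.24]
 [-10.98   0.15   0.56]
 [ -9.76   0.41   2.15]
 [ -9.75  -0.4   -0.51]] 26.275 [0.08165706 1.38976152 0.03752345] [ 5.68836883e-01 -4.99717811e-04  9.13239168e-02]
```

View pics/m6.png

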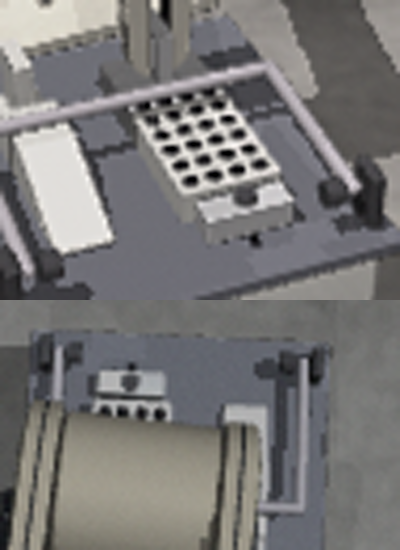

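The hard stop is felt (-10 N), with the block flush against the stop at (240,185). I seat it down and release.

Call:
{"name": "step_arm", "arguments": {
  "deltas": [
    {"offset":[0,0,0.08],"roll":0},
    {"offset":[0,0,0],"roll":0},
    {"offset":[0,0,0],"roll":0}
  ]
}}

```text
t: 26.7
tool_pos: [0.5689, -0.0005, 0.0909]
orientation: [-0.028, -3.138, 0.0]
force: [-11.9, -0.9, 2.5]
opening: 0.0116
```

Call:
{"name": "step_arm", "arguments": {
  "deltas": [
    {"offset":[0,0,0],"roll":0},
    {"offset":[0,0,0],"roll":0},
    {"offset":[0,0,0],"roll":0}
  ],
  "fingers": 3
}}

```text
t: 27.08
tool_pos: [0.5711, -0.0006, 0.0914]
orientation: [0.028, 3.14, -0.0]
force: [-0.1, -0.6, -0.4]
opening: 0.0294
```

Call:
{"name": "step_arm", "arguments": {
  "deltas": [
    {"offset":[0,0,0],"roll":0},
    {"offset":[0,0,0],"roll":0},
    {"offset":[0,0,0],"roll":0},
    {"offset":[0,0,0],"roll":0}
  ],
  "fingers": 0,
  "grip_force": 25
}}

```text
t: 27.58
tool_pos: [0.5704, -0.0005, 0.0909]
orientation: [0.028, 3.141, -0.0]
force: [0.4, 0.3, 0.5]
opening: 0.012
```

Call:
{"name": "step_arm", "arguments": {
  "deltas": [
    {"offset":[-0.1,0,0],"roll":0},
    {"offset":[0,0,0],"roll":0},
    {"offset":[0,0,0],"roll":0}
  ]
}}

```text
t: 27.95
tool_pos: [0.5709, -0.0005, 0.0908]
orientation: [-0.028, -3.141, 0.0]
force: [-5.4, -0.8, 4.3]
opening: 0.012
```

Call:
{"name": "step_arm", "arguments": {
  "deltas": [
    {"offset":[0,0,0],"roll":0},
    {"offset":[0,0,0],"roll":0},
    {"offset":[0,0,0],"roll":0},
    {"offset":[0,0,-2],"roll":0},
    {"offset":[0,0,-4],"roll":0},
    {"offset":[0.1,-4.7,0],"roll":0},
    {"offset":[0,-4.7,0],"roll":0},
    {"offset":[0,0,0],"roll":0},
    {"offset":[0,0,0],"roll":0}
  ],
  "fingers": 4
}}

```text
t: 29.08
tool_pos: [0.5691, -0.0944, 0.1519]
orientation: [0.029, 3.14, 0.0]
force: [-0.0, -0.0, 0.8]
opening: 0.0403
```

Call:
{"name": "step_arm", "arguments": {
  "deltas": [
    {"offset":[0,0,3],"roll":0},
    {"offset":[0,0,2],"roll":0},
    {"offset":[0,0,0.95],"roll":0},
    {"offset":[0,0,0],"roll":0},
    {"offset":[0,0,0],"roll":0}
  ]
}}

```text
t: 29.7
tool_pos: [0.5694, -0.0945, 0.0923]
orientation: [0.028, 3.14, -0.0]
force: [0.6, 0.1, -0.3]
opening: 0.04
```

Call:
{"name": "step_arm", "arguments": {
  "deltas": [
    {"offset":[0,0,0],"roll":0},
    {"offset":[0,0,0],"roll":0},
    {"offset":[0,0,0],"roll":0},
    {"offset":[0,0,0],"roll":0},
    {"offset":[0,0,0],"roll":0}
  ],
  "fingers": 0,
  "grip_force": 50
}}

```text
t: 30.32
tool_pos: [0.5688, -0.0946, 0.0916]
orientation: [0.028, 3.141, -0.0]
force: [-0.8, -1.4, 2.5]
opening: 0.0115
```

Call:
{"name": "step_arm", "arguments": {
  "deltas": [
    {"offset":[0.5,0,0],"roll":0},
    {"offset":[1,0,0],"roll":0},
    {"offset":[1,0,0],"roll":0},
    {"offset":[1,0,0],"roll":0},
    {"offset":[1,0,0],"roll":0},
    {"offset":[1,0,0],"roll":0},
    {"offset":[1,0,0],"roll":0},
    {"offset":[1,0,0],"roll":0},
    {"offset":[1.5,0,0],"roll":0},
    {"offset":[2,0,0],"roll":0},
    {"offset":[2,0,0],"roll":0},
    {"offset":[0,0,0],"roll":0}
  ]
}}

```text
t: 31.82
tool_pos: [0.437, -0.0922, 0.0914]
orientation: [-0.028, -3.14, 0.0]
force: [-3.3, -0.3, 5.9]
opening: 0.0117
```

Run:
```python
from fit import *
F=[]
for i in range(3):
    b=shot('top');s=robot.read_state();F.append(np.r_[s['force'],s['wrist_torque'],s['tool_pos']])
print(np.round(F,3))
for d in cams.silhouettes(b,'wedge_grip')[:2]:print(d['score'],d['xy'],d['mask'].sum())
b=shot('scene')
for d in cams.silhouettes(b,'wedge_grip')[:2]:print(d['score'],d['xy'],fit([(b,d['mask'].astype(np.float32))],WEDGE,(.437,-.092,-.018),.1095))
for d in cams.silhouettes(b,'block_grip')[:4]:print('blk',d['score'],d['xy'],proj(b,(.5709,-.0005,.109)))
```

```text
[[-4.584  0.446  7.762  0.091  0.499  0.013  0.437 -0.092  0.091]
 [-4.954 -0.837  6.075  0.107  0.586  0.013  0.437 -0.092  0.091]
 [-5.236  0.733  8.043  0.041  0.561 -0.032  0.438 -0.092  0.091]]
0.54 [344.2, 205.4] 166
0.33 [172.3, 216.8] 403
0.81 [277.0, 203.2] (array([ 0.43726426, -0.09145757, -0.01980972]), np.float64(0.15283401310443878))
blk 0.93 [321.3, 223.2] [315.60813388 199.70947353]
blk 0.77 [423.7, 272.8] [315.60813388 199.70947353]
blk 0.72 [396.0, 168.0] [315.60813388 199.70947353]
```

Call:
{"name": "step_arm", "arguments": {
  "deltas": [
    {"offset":[0,0,-0.5],"roll":0},
    {"offset":[0,0,-2],"roll":0},
    {"offset":[0,0,-3],"roll":0},
    {"offset":[0,0,0],"roll":0},
    {"offset":[0,0,0],"roll":0}
  ]
}}

```text
t: 32.8
tool_pos: [0.438, -0.0919, 0.145]
orientation: [-0.028, -3.14, -0.001]
force: [0.4, -0.4, -3.4]
opening: 0.0114
```

Run:
```python
from fit import *
F=[]
for i in range(3):
    b=shot('scene');s=robot.read_state();F.append(np.r_[s['force'],s['wrist_torque'],s['tool_pos']])
print(np.round(F,3))
z=.109+s['tool_pos'][2]-.0906
for d in cams.silhouettes(b,'wedge_grip')[:1]:
    m=d['mask'].astype(np.float32)
    for pit in (-.15,-.1,-.05,0,.05,.1):
        c,sn=np.cos(pit),np.sin(pit);R=np.array([[c,0,sn],[0,1,0],[-sn,0,c]])
        print(pit,fit([(b,m)],[w@R.T for w in WEDGE],(.437,-.092,-.018),z))
# bar corners visible: save for later
save(b,'sc_after.png')
```

```text
[[ 6.940e-01  3.020e-01 -2.048e+00 -3.600e-02  1.190e-01  4.800e-02
   4.380e-01 -9.200e-02  1.450e-01]
 [ 5.800e-02  3.450e-01 -2.336e+00  1.900e-02  7.500e-02 -9.000e-03
   4.380e-01 -9.200e-02  1.450e-01]
 [ 9.180e-01  1.480e-01 -1.757e+00 -1.300e-02  8.200e-02 -1.000e-03
   4.380e-01 -9.200e-02  1.450e-01]]
-0.15 (array([ 0.45038788, -0.09255018, -0.0798839 ]), np.float64(0.14782504737377167))
-0.1 (array([ 0.44812802, -0.09194255, -0.07571714]), np.float64(0.10922562330961227))
-0.05 (array([ 0.4448154 , -0.09128531, -0.06879201]), np.float64(0.09273422509431839))
0 (array([ 0.43955818, -0.09114262, -0.04365814]), np.float64(0.11018164455890656))
0.05 (array([ 0.43239761, -0.08976374, -0.03555766]), np.float64(0.150095596909523))
0.1 (array([ 0.42981939, -0.08965497, -0.02547518]), np.float64(0.18845602869987488))
```

Call:
{"name": "step_arm", "arguments": {
  "deltas": [
    {"offset":[-0.4,-4.85,0],"roll":0},
    {"offset":[-0.4,-4.85,0],"roll":0},
    {"offset":[-0.4,-4.85,0],"roll":0},
    {"offset":[-0.4,-4.85,0],"roll":0},
    {"offset":[0,0,3],"roll":0},
    {"offset":[0,0,4],"roll":0},
    {"offset":[0,0,3.2],"roll":0},
    {"offset":[0,0,1],"roll":0},
    {"offset":[0,0,0.3],"roll":0},
    {"offset":[0,0,0],"roll":0},
    {"offset":[0,0,0],"roll":0}
  ]
}}

```text
t: 34.38
tool_pos: [0.4522, -0.2871, 0.0329]
orientation: [0.028, 3.139, -0.002]
force: [-0.0, -0.7, -1.7]
opening: 0.012
```

Call:
{"name": "step_arm", "arguments": {
  "deltas": [
    {"offset":[0,0,0.15],"roll":0},
    {"offset":[0,0,0],"roll":0},
    {"offset":[0,0,0],"roll":0}
  ]
}}

```text
t: 34.75
tool_pos: [0.4513, -0.2865, 0.0299]
orientation: [0.028, 3.141, -0.0]
force: [-0.7, -0.2, -2.2]
opening: 0.0114
```

Call:
{"name": "step_arm", "arguments": {
  "deltas": [
    {"offset":[0,0,0.2],"roll":0},
    {"offset":[0,0,0.1],"roll":0},
    {"offset":[0,0,0],"roll":0},
    {"offset":[0,0,0],"roll":0}
  ]
}}

```text
t: 35.25
tool_pos: [0.4512, -0.2864, 0.0268]
orientation: [-0.028, -3.141, -0.0]
force: [-0.6, 0.7, -2.0]
opening: 0.0121
```

Call:
{"name": "step_arm", "arguments": {
  "deltas": [
    {"offset":[0,0,0.1],"roll":0},
    {"offset":[0,0,0],"roll":0},
    {"offset":[0,0,0],"roll":0}
  ]
}}

```text
t: 35.62
tool_pos: [0.4514, -0.2865, 0.0265]
orientation: [0.028, 3.141, -0.0]
force: [-2.5, 1.6, 5.9]
opening: 0.0117
```

Contact made. I release, rise and step back so the view is clear.

Call:
{"name": "step_arm", "arguments": {
  "deltas": [
    {"offset":[0,0,0],"roll":0},
    {"offset":[0,0,0],"roll":0},
    {"offset":[0,0,0],"roll":0},
    {"offset":[0,0,-2],"roll":0},
    {"offset":[0,0,-5],"roll":0},
    {"offset":[0,0,-5],"roll":0},
    {"offset":[0,0,-5],"roll":0},
    {"offset":[3,-3,0],"roll":0},
    {"offset":[3,-3,0],"roll":0},
    {"offset":[0,0,0],"roll":0}
  ],
  "fingers": 4.5
}}

```text
t: 36.88
tool_pos: [0.3886, -0.347, 0.196]
orientation: [-0.033, -3.141, 0.001]
force: [0.7, 0.8, -0.6]
opening: 0.0451
```

Run:
```python
from fit import *
t=shot('top');b=shot('scene');s=robot.read_state();print(s['tool_pos'],s['t'],s['force'])
Z={'wedge_grip':(WEDGE,(.4514,-.2865,-.018),.044),'block_grip':(BLOCK,(.5709,-.0005,-.018),.109)}
for th,(parts,q0,z) in Z.items():
    for p in (t,b):
        uv=proj(p,[q0[0]+.04,q0[1],z-.02]);L=[d for d in cams.silhouettes(p,th) if np.hypot(*(np.array(d['xy'])-uv))<20]
        if L: print(th,fit([(p,L[0]['mask'].astype(np.float32))],parts,q0,z))
for th in ['amber','jar','mortar','beaker','tuberack']:
    print(th,[atz(p,cams.pinpoint(p,th)[0]['xy'],0)[:2].round(3) for p in (t,)])
f=lambda p,r,c,sz:cv2.resize(p['pixels'][:,:,::-1][r[0]:r[1],c[0]:c[1]],sz,interpolation=2)
im=np.zeros((600,800,3),np.uint8);im[:300,:400]=f(t,(135,225),(290,410),(400,300));im[300:,:400]=f(t,(60,340),(130,530),(400,300));im[:,400:]=f(b,(165,285),(300-70,300+70-60),(400,600));cv2.imwrite('pics/m7.png',np.vstack([im[:300,:800]*0,im[300:]])) if 0 else None
big=f(b,(165,285),(200,380),(800,533));big=cv2.resize(big,(480,320));o=np.zeros((600,800,3),np.uint8);o[:320,:480]=big;o[:240,480:]=f(t,(135,225),(290,410),(320,240));o[320:,:400]=f(t,(60,340),(130,530),(400,280));o[320:,400:]=f(b,(0,400),(0,640),(400,280));cv2.imwrite('pics/m7.png',o)
```

```text
[ 0.39011783 -0.34538568  0.19573174] 36.975 [-0.02794186 -0.40505372  0.32025454]
wedge_grip (array([ 0.45046597, -0.28684154, -0.01124326]), np.float64(0.06715425848960876))
wedge_grip (array([ 0.4453552 , -0.28585728, -0.01579075]), np.float64(0.09667602926492691))
block_grip (array([ 0.56646853, -0.00105957, -0.00828922]), np.float64(0.13063062727451324))
block_grip (array([ 5.66880903e-01, -2.85129458e-04, -3.27708762e-02]), np.float64(0.25248923897743225))
amber [array([0.707, 0.32 ])]
jar [array([ 0.724, -0.306])]
mortar [array([ 0.733, -0.304])]
beaker [array([0.492, 0.497])]Traceback (most recent call last):
  File "<stdin>", line 9, in <module>
IndexError: list index out of range
```

Run:
```python
from fit import *
t=shot('top');b=shot('scene')
f=lambda p,r,c,sz:cv2.resize(p['pixels'][:,:,::-1][r[0]:r[1],c[0]:c[1]],sz,interpolation=2)
o=np.zeros((600,800,3),np.uint8);o[:320,:480]=f(b,(165,285),(200,380),(480,320));o[:240,480:]=f(t,(135,225),(290,410),(320,240));o[320:,:400]=f(t,(60,340),(130,530),(400,280));o[320:,400:]=f(b,(0,400),(0,640),(400,280));cv2.imwrite('pics/m7.png',o)
```

```text
(no output)
```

View pics/m7.png

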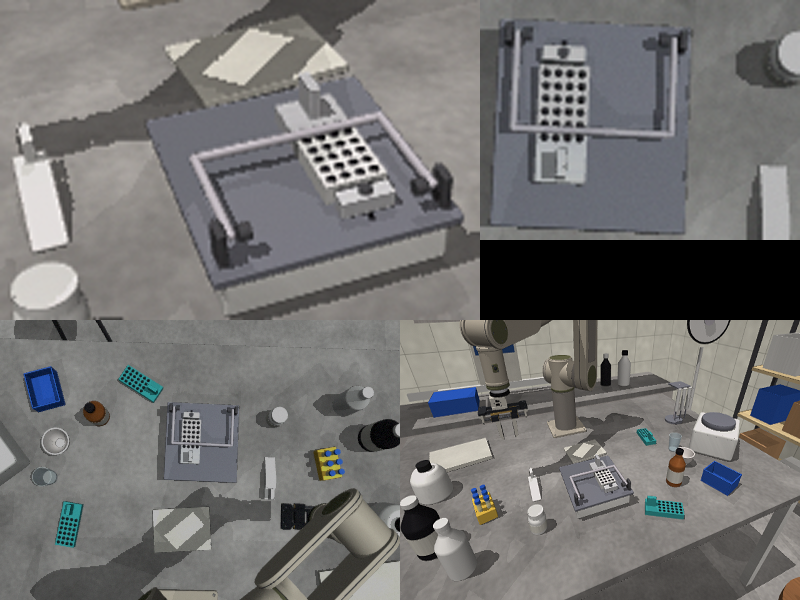

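The last picture shows the wedge upright at (40,200), the bar resting on the block, the block against the stop at (360,195), and the bystanders in place. I compare the block's image position numerically with that at the hard stop.

Run:
```python
from fit import *
m=cv2.imread('pics/m6.png')[:300]
for nm in ('now','after'):
    im=shot('scene')['pixels'][:,:,::-1] if nm=='now' else cv2.imread('pics/sc_after.png')
    n=cv2.resize(im[190:260,280:373],(400,300),interpolation=2)
    T=m[125:180,165:270]
    r=cv2.matchTemplate(n,T,cv2.TM_CCOEFF_NORMED);_,v,_,l=cv2.minMaxLoc(r);print(nm,v,l,'ref (165,125)')
    T=m[185:240,200:295];r=cv2.matchTemplate(n,T,cv2.TM_CCOEFF_NORMED);_,v,_,l=cv2.minMaxLoc(r);print(' stop',v,l,'ref (200,185)')
b=shot('scene')
P0=(proj(b,[.69,0,.087])-[280,190])*4.3;P1=(proj(b,[.68,0,.087])-[280,190])*4.3;print('10mm back =',P1-P0)
```

```text
now 0.9601378440856934 (164, 124) ref (165,125)
 stop 0.9804846048355103 (200, 185) ref (200,185)
after 0.9620956778526306 (164, 124) ref (165,125)
 stop 0.9803326725959778 (200, 185) ref (200,185)
10mm back = [-6.74615442 -9.39477186]
```

The match suggests the block may have sat back by up to about 1 mm, so I check by touch.

Call:
{"name": "step_arm", "arguments": {
  "deltas": [
    {"offset":[-2.17,4.35,0],"roll":0},
    {"offset":[-2.17,4.35,0],"roll":0},
    {"offset":[-2.17,4.35,0],"roll":0},
    {"offset":[-2.17,4.35,0],"roll":0},
    {"offset":[-2.17,4.35,0],"roll":0},
    {"offset":[-2.17,4.35,0],"roll":0},
    {"offset":[-2.17,4.35,0],"roll":0},
    {"offset":[-2.17,4.35,0],"roll":0},
    {"offset":[0,0,4],"roll":0},
    {"offset":[0,0,0],"roll":0},
    {"offset":[0,0,0],"roll":0}
  ],
  "fingers": 4
}}

```text
t: 39.0
tool_pos: [0.57, -0.001, 0.1567]
orientation: [0.029, 3.141, -0.0]
force: [0.1, -0.8, 0.1]
opening: 0.04
```

Call:
{"name": "step_arm", "arguments": {
  "deltas": [
    {"offset":[0,0,3.5],"roll":0},
    {"offset":[0,0,2.0],"roll":0},
    {"offset":[0,0,1.0],"roll":0},
    {"offset":[0,0,0],"roll":0},
    {"offset":[0,0,0],"roll":0}
  ]
}}

```text
t: 39.62
tool_pos: [0.5708, -0.0006, 0.0921]
orientation: [0.028, 3.14, -0.0]
force: [0.2, 0.2, -0.1]
opening: 0.0401
```

Call:
{"name": "step_arm", "arguments": {
  "deltas": [
    {"offset":[0,0,0],"roll":0},
    {"offset":[0,0,0],"roll":0},
    {"offset":[0,0,0],"roll":0},
    {"offset":[0,0,0],"roll":0}
  ],
  "fingers": 0,
  "grip_force": 20
}}

```text
t: 40.12
tool_pos: [0.5701, -0.0005, 0.091]
orientation: [0.028, 3.141, -0.0]
force: [-0.7, 0.3, 0.7]
opening: 0.0121
```

Call:
{"name": "step_arm", "arguments": {
  "deltas": [
    {"offset":[-0.1,0,0],"roll":0},
    {"offset":[0,0,0],"roll":0},
    {"offset":[0,0,0],"roll":0}
  ]
}}

```text
t: 40.5
tool_pos: [0.5701, -0.0005, 0.091]
orientation: [-0.028, -3.139, 0.0]
force: [-6.7, 0.5, 6.9]
opening: 0.0122
```

Call:
{"name": "step_arm", "arguments": {
  "deltas": [
    {"offset":[-0.1,0,0],"roll":0},
    {"offset":[0,0,0],"roll":0},
    {"offset":[0,0,0],"roll":0}
  ]
}}

```text
t: 40.88
tool_pos: [0.5702, -0.0005, 0.091]
orientation: [-0.028, -3.138, 0.0]
force: [-11.8, -0.3, 9.6]
opening: 0.0119
```

There's no give: 0.1 mm of travel at 12 N, so the block is on the hard stop. I relax the push, release and retreat.

Call:
{"name": "step_arm", "arguments": {
  "deltas": [
    {"offset":[0.1,0,0],"roll":0},
    {"offset":[0,0,0],"roll":0}
  ]
}}

```text
t: 41.12
tool_pos: [0.5702, -0.0005, 0.091]
orientation: [-0.028, -3.14, 0.0]
force: [-6.5, 0.3, 6.7]
opening: 0.0119
```

Call:
{"name": "step_arm", "arguments": {
  "deltas": [
    {"offset":[0,0,0],"roll":0},
    {"offset":[0,0,0],"roll":0},
    {"offset":[0,0,0],"roll":0},
    {"offset":[0,0,-2],"roll":0},
    {"offset":[0,0,-5],"roll":0},
    {"offset":[0,0,-5],"roll":0},
    {"offset":[5,0,0],"roll":0},
    {"offset":[5,0,0],"roll":0},
    {"offset":[0,0,0],"roll":0},
    {"offset":[0,0,0],"roll":0},
    {"offset":[0,0,0],"roll":0}
  ],
  "fingers": 4
}}

```text
t: 42.5
tool_pos: [0.4722, 0.0011, 0.2118]
orientation: [0.028, 3.14, -0.0]
force: [0.1, -0.6, 0.3]
opening: 0.0395
```

Run:
```python
from fit import *
m=cv2.imread('pics/m6.png')[:300]
t=shot('top');b=shot('scene');n=cv2.resize(b['pixels'][:,:,::-1][190:260,280:373],(400,300),interpolation=2)
print(cv2.minMaxLoc(cv2.matchTemplate(n,m[125:180,165:270],cv2.TM_CCOEFF_NORMED)))
a=cv2.imread('pics/sc_after.png');c=cv2.resize(a[190:260,280:373],(400,300),interpolation=2)
print('bar region diff vs earlier',np.abs(n.astype(int)-c).mean())
for p in (t,b):
    L=cams.silhouettes(p,'wedge_grip')
    if L: print(L[0]['score'],fit([(p,L[0]['mask'].astype(np.float32))],WEDGE,(.4514,-.2865,-.018),.044))
s=robot.read_state();print(s['t'],s['tool_pos'],s['force'])
for th,q in dict(amber=(.699,.314),jar=(.731,-.3),mortar=(.613,.474),beaker=(.498,.487),tuberack=(.55,-.487)).items():
    print(th,[(d['score'],(atz(t,d['xy'],0)[:2]-q).round(3)) for d in cams.pinpoint(t,th)[:2]])
robot.close_job()
```

```text
(-0.7164995670318604, 0.9606808423995972, (148, 119), (164, 124))
bar region diff vs earlier 8.176252777777778
0.93 (array([ 0.45117258, -0.28706485, -0.00464029]), np.float64(0.10580156743526459))
0.64 (array([ 0.44937886, -0.28646685, -0.01985537]), np.float64(0.08980906009674072))
42.7 [0.47146263 0.00121991 0.21079026] [ 0.0419337   1.27693055 -0.02319494]
amber []
jar [(0.56, array([-0.003, -0.004]))]
mortar [(0.82, array([-0.005, -0.   ]))]
beaker [(0.76, array([0.003, 0.   ])), (0.34, array([ 0.221, -0.791]))]
tuberack [(0.88, array([0.003, 0.002]))]
the job is handed in; nothing more can be done
```

The job is done and was handed in at about 42.7 s of the 70 s allowed. I propped the bar with the wedge, slid the white block under it to the stop, drew the wedge out and stood it on the bench to the right of the shaker.

Last checks:
- **Block:** With the bar down I pushed the fin again at up to 12 N and it moved only about 0.1 mm, so the stop's pad is fully in. The picture match stayed about 1 mm off the earlier hard-stop image, and the outline fits were about 4 mm off. I trusted the touch.
- **Bar:** The last picture, taken before that push, shows it resting on the block. I did not look at it again afterwards.
- **Wedge:** It stands upright at about (0.451, -0.287), clear of the shaker.
- **Bystanders:** The jar, mortar, beaker and rack are within about 5 mm of where they were found at the start, which is the accuracy of the detection. The network missed the amber bottle in the final picture; an earlier check put it within about 10 mm, and nothing went near it.
- **Unexplained reading:** As the wedge was drawn out, the wrist felt about 7 N upward. It went away on lifting; the wedge was probably pressing on the platform.

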